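Clear the ribbon stand

TASK

Clear the ribbon stand for the next packing run: turn the clamp knob to free the keeper bar, slide the keeper all the way back, then take every wound ribbon roll off its spindle and lay it flat on the floor of the empty aluminium tray, the rolls side by side, with the bare cardboard core left on its spindle. After that bring the keeper fully home over the spindles and turn the clamp knob back until it is fully locked, without disturbing the other things on the counter.

Things in the scene. Friction and masses are not known exactly. Their poses are not given: they have to be found in the camera images.
- stand: the ribbon stand, fixed to the counter: aluminium base plate 12 mm thick with five upright steel spindles in a row. Origin on the counter under the middle spindle; x across the row to the stand's back (away from the robot), y along the row to its left, z up. Spindles at x = 0, y = -124, -62, 0, 62, 124 mm. The plate spans x = -50 to 135 mm, y = -185 to 240 mm
- spindle_tip (a point): free upper tip of the middle spindle, 75 mm above the counter, axes as the stand's; all five are alike: 11 mm thick, with a black shoulder 26 mm across at the foot whose top, 30 mm above the counter, carries a roll
- keeper (a joint): the keeper, a steel bar over all the spindles (79 to 89 mm above the counter) on an upright at each end (y = +-162 mm of the stand); slides along the stand's x. In m: 0 = home over the spindles, 0.11 = fully back against its end stop. Stays where left. Home, it keeps the rolls from coming off; it cannot slide while the clamp knob's plunger stands in the slot of its tab
- keeper_grip (a point): on the black grip block on the middle of the keeper bar: 14 mm thick (stand's x), 36 mm long (stand's y), 22 mm high, from 89 to 111 mm above the counter; the point is 6 mm below its top, axes as the stand's
- knob (a joint): the clamp knob, a black wing knob with upright axis on the grey bracket at the stand's left (+y) end; it lifts and lowers a plunger. In rad: 0 = locked, plunger down in the keeper's slot; 1.5 = fully freed (end stop). Anticlockwise from above frees, clockwise locks. Below about 1.1 the plunger still catches the keeper; it goes down only with the keeper home
- knob_grip (a point): on the knob's axis, 5 mm below the top of its wing; wing 42 mm long along this point's x, 12 mm thick along its y, 24 mm high, its top 117 mm above the counter; the bracket below is 88 mm high. Axes turn with the knob (x along the stand's y when locked)
- tray: loose shallow aluminium tray 200 (x) x 250 (y) x 18 mm, floor and rim 4 mm thick, lying on the counter to the left of the stand, 0.6 kg; origin at the centre of its underside, z up
- roll_a: roll of purple ribbon wound on a cardboard core, on one of the spindles (or absent): 52 mm across, 32 mm high, hole 16 mm across right through, about 80 g; origin at its very middle (16 mm above its underside), z along the hole
- roll_b: roll of purple ribbon wound on a cardboard core, on one of the spindles (or absent): 52 mm across, 32 mm high, hole 16 mm across right through, about 80 g; origin at its very middle (16 mm above its underside), z along the hole
- roll_c: roll of purple ribbon wound on a cardboard core, on one of the spindles (or absent): 52 mm across, 32 mm high, hole 16 mm across right through, about 80 g; origin at its very middle (16 mm above its underside), z along the hole
- roll_d: roll of purple ribbon wound on a cardboard core, on one of the spindles (or absent): 52 mm across, 32 mm high, hole 16 mm across right through, about 80 g; origin at its very middle (16 mm above its underside), z along the hole
- core: bare cardboard core without ribbon on one of the spindles: a tube 23 mm across, 32 mm high, hole 16 mm; origin at its very middle, z along the hole
- jar: small glass jar with a steel lid, 56 mm across and 75 mm high, loose on the counter; origin at the centre of its underside; not to be disturbed
- bowl: steel bowl, 120 mm across and 55 mm high, loose on the counter; origin at the centre of its underside; not to be disturbed
- palette: palette knife with a white handle, 200 mm long, lying flat, loose on the counter; origin at the centre of its underside (long axis x); not to be disturbed
- squeezer: white squeeze bottle, 50 mm across and 130 mm high, loose on the counter; origin at the centre of its underside; not to be disturbed
- slab: dark chocolate slab 60 x 100 x 13 mm, loose on the counter; origin at the centre of its underside; not to be disturbed
- giftbox: flat purple gift box 80 x 110 x 32 mm, loose on the counter; origin at the centre of its underside; not to be disturbed

How it is judged:
On the way, in this order (a step that is already met when the one before it is completed fails the run):
1. the clamp knob is turned free (beyond 1.1 rad) while the keeper is home (value of joint knob above 1.1 rad and value of joint keeper below 0.02 m), for 0.1 s.
2. the keeper is slid fully back (beyond 100 mm) (value of joint keeper above 0.1 m), for 0.2 s.
3. every wound roll lies flat on the tray's floor (x of roll_a in the frame of tray between -0.08 and 0.08 m and y of roll_a in the frame of tray between -0.105 and 0.105 m and z of roll_a in the frame of tray between 0.012 and 0.028 m and angle between the z axis of each of roll_a, roll_b, roll_c, roll_d and the z axis of tray, either way round below 0.2 rad and x of roll_b in the frame of tray between -0.08 and 0.08 m and y of roll_b in the frame of tray between -0.105 and 0.105 m and z of roll_b in the frame of tray between 0.012 and 0.028 m and x of roll_c in the frame of tray between -0.08 and 0.08 m and y of roll_c in the frame of tray between -0.105 and 0.105 m and z of roll_c in the frame of tray between 0.012 and 0.028 m and x of roll_d in the frame of tray between -0.08 and 0.08 m and y of roll_d in the frame of tray between -0.105 and 0.105 m and z of roll_d in the frame of tray between 0.012 and 0.028 m), for 0.2 s.
4. the keeper is home again (within 6 mm) (value of joint keeper below 0.006 m), for 0.2 s.
5. the clamp knob is locked (below 0.25 rad) (value of joint knob below 0.25 rad), for 0.2 s.
At the end, for the whole second after the job is handed in: Every wound roll that was on the stand lies at rest, flat (within 0.2 rad) on the floor of the tray, its middle at least 20 mm inside the tray's edges; the bare core is still on its spindle; the keeper is home within 6 mm and the clamp knob is locked (below 0.25 rad) (all of step 3 and value of joint keeper below 0.006 m and value of joint knob below 0.25 rad and height (world z) of core below 0.056 m and angle between core's own z axis and vertical below 0.3 rad and x of core in the frame of stand between -0.01 and 0.01 m and linear speed of each of roll_a, roll_b, roll_c, roll_d below 0.02 m/s); the robot touches nothing.
It fails at once if the bare core is taken off its spindle (height (world z) of core above 0.075 m).
It fails at once if another thing on the counter is shoved more than 50 mm or knocked over (distance of any of jar, bowl, palette, squeezer, slab, giftbox from where it was at the start of the episode above 0.05 m or angle between any of jar, bowl, squeezer's own z axis and vertical above 0.8 rad).
Of roll_a, roll_b, roll_c, roll_d only 2 to 4 are there at a start; the rules pass over those that are not, and their reading is None.
At some moment in a run one of tray, roll_a, roll_b, roll_c, roll_d may be knocked a few centimetres aside while the robot is not near it.
Once in a run the grip may slacken for a moment while it holds something.
It also fails if it takes over 210 s, if anything falls off the work surface, if the arm or the gripper's body presses on something with over 40 N, if the wrist force passes 120 N, or if a joint passes its speed limit or range.

ROBOT

A 6-joint arm with a two-finger parallel gripper is mounted at the origin on the work surface. World frame = base frame: x ahead of the robot, y to its left, z up, the work surface at z = 0. Lengths are in m, angles in rad, forces in N, time in s.
With the tool pointing down it reaches from about 0.275 to 0.825 m from the base axis. Payload 4.9 kg.
Tool frame: the origin (TCP) lies at the very end of the fingers, on their centre line; the grasp point (between the pads) lies 19 mm behind it; y points along the fingers, z is the direction in which the jaws open and shut, and the axes are right-handed (so a half turn about y gives the same grasp; the last joint's range is limited). The gripper opens to 85 mm and grips with 20 to 120 N. Pads are 22 mm wide; open, the fingers measure 114 mm over their backs; the gripper's body (76 mm by 85 mm) begins 54 mm behind the grasp point. The pads swing forward as they close: fully open they stand 13 mm farther back than shut.
Start: joints at [1.126, 0.326, -0.193, 1.052, 0, 1.437], TCP at [0.168, 0.524, 0.231] pointing down, gripper open.
Joint ranges: [-2.65, 2.65], [-0.97, 1.79], [-1.3, 1.35], [-1.93, 2.1], [-1.47, 1.37], [-3.14, 3.14]. Speed limits (rad/s): [2.57, 2.57, 3.14, 3.14, 3.14, 3.14].

INTERFACE

Orientations are given as a unit quaternion [w, x, y, z].
In Python, from bench import r, viewer gives the robot as it stands. The module is installed in compiled form; this text tells all that it offers.
- The arm moves only by the shell command python3 -m pendant 'ROWS' [OPENING] [FORCE]. ROWS is JSON, a list that holds one entry, the list of rows, each a list of 4 numbers: the shift along the tool's x, y, z in cm, then the turn about the tool's y in degrees. In form: [[[tx, ty, tz, twist], ...]]. A call has 1 to 20 rows; each row shifts and turns the commanded pose from where the row before left it, along the tool's axes as they then stand; what a row does not reach is not made up. A row lasts 1/8 s, in which the tool goes at most 62.5 mm and 10.7 degrees, less where a joint would pass 70% of its speed; a pose out of reach is approached as far as the arm can. A call is refused whole if a number of a shift passes 6.25 or a number of a turn 10.7, either way. A call with a gripper value outside its range is refused whole. OPENING is the closure in counts, from 0 (fully open) to 255 (shut), set as the call begins (- or left out, the last holds). The fingers move at their own pace and stop on an object; FORCE is the grip in N (left out, the last holds). Time passes only in rows, so rows that do not move let the fingers close. It gives the time, the measured TCP pose, the force and the opening at its end, in the units of the state.
- r.observe(): the state, without advancing time (a new reading comes with each control period).
- viewer.grab_frame(name): name is "side" or "top" or "wrist"; returns a dict with "img" (400x640x3 uint8, blue, green, red), "z_map" (400x640 float32, m along the optical axis (not along the pixel's ray), 0 where there is no reading), "camera_matrix" (3x3 intrinsics, pixels), "eye" and "orientation" of the camera in the world. Camera axes: x right, y down, z forward; pixel columns grow to the right and rows downward; lengths in m; the calibration is good to about 2 mm. A picture is of the moment at which its call begins.
- r.sign_off(): hands the job in, once; it reports no verdict.
The state is a dict: "time_s": time; "joints": joint angles; "qvel": joint speeds; "joint_torque": joint torques, N m; "eef_pos": TCP position; "eef_rot": TCP orientation; "force": force on the tool from outside, world axes, zero at the start; "moment": the same for the moment, N m; "width": finger opening in m.
Only numpy, scipy, OpenCV 4.12 (cv2) and the standard library are available. Lean on these libraries where they do the work, as an engineer would, in place of code of your own. Each camera call takes 0.05 s, during which the arm holds its last target.

## Working session

There is one attempt and no reset: what is moved stays moved. The work goes in short steps, Python scripts to look and compute and a shell command to move; the robot and the scene stay as the last step left them, time stands still between calls to the robot, and variables do not carry over. Pictures are saved under pics/ and viewed, and the job is handed in when it is done.

```bash
mkdir -p pics
python3 - <<'E'
from bench import r, viewer
import cv2
s=r.observe()
for k in("time_s","joints","eef_pos","eef_rot","force","width"):print(k,s[k])
for n in("side","top","wrist"):
    f=viewer.grab_frame(n);cv2.imwrite(f"pics/{n}0.png",f["img"])
    print(n,f["camera_matrix"],f["eye"],f["orientation"])
E
```

```text
time_s 0.0
joints [ 1.12579937e+00  3.26955171e-01 -1.93569351e-01  1.05200846e+00
 -1.37956205e-05  1.43662354e+00]
eef_pos [0.16794149 0.52312492 0.23050121]
eef_rot [-0.69799452  0.69917417 -0.10962171  0.1092804 ]
force [ 0.10912004 -0.61941917  0.57430912]
width 0.08516139959789419
side [[369.96731382   0.         316.84668464]
 [  0.         369.96731382 202.76442438]
 [  0.           0.           1.        ]] [ 0.40963187 -0.6263338   0.6498508 ] [-0.39154724  0.91289102 -0.10549252  0.04681957]
top [[421.20038039   0.         317.50831413]
 [  0.         421.20038039 201.33323792]
 [  0.           0.           1.        ]] [ 0.45002355 -0.04775537  0.99404759] [ 0.05393219 -0.69845758  0.71258524 -0.03834852]
wrist [[296.03441518   0.         321.17021564]
 [  0.         296.03441518 197.81793483]
 [  0.           0.           1.        ]] [0.0964597  0.54532362 0.37131422] [0.12114027 0.79894782 0.58259812 0.08710256]
```

View pics/side0.png

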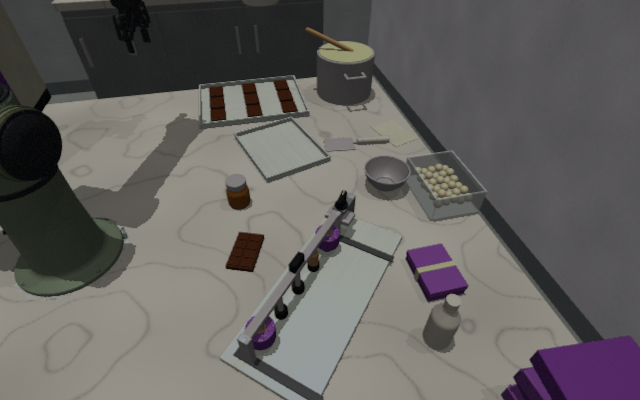

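View pics/top0.png

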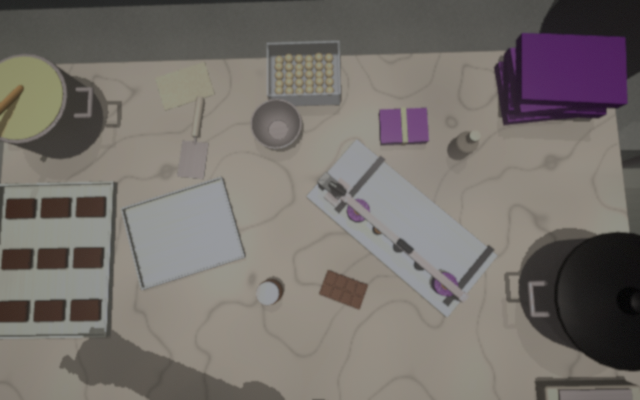

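View pics/wrist0.png

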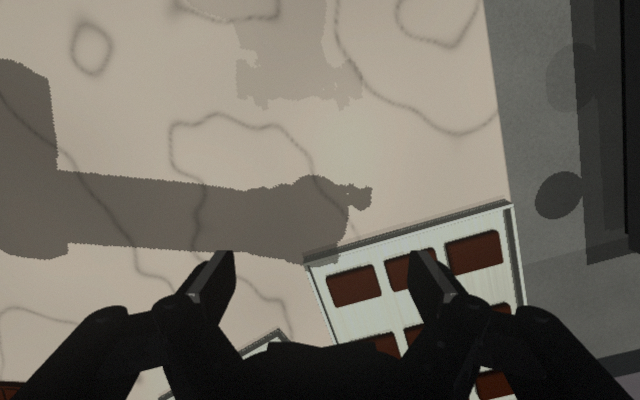

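The side view shows two purple rolls (pixels 327,237 and 261,332) and the core at (313,262). The other two spindles are bare. In the top view the knob is at (337,187), the grip block at (403,245) and the tray at (184,232). Next I measure them.

```bash
cat > h.py <<'E'
from bench import r, viewer
import cv2, numpy as np
from scipy.spatial.transform import Rotation as R
def Rq(q): return R.from_quat([q[1],q[2],q[3],q[0]]).as_matrix()
def cloud(f):
    K=f["camera_matrix"];z=f["z_map"].astype(float);v,u=np.mgrid[0:400,0:640]
    P=np.stack([(u-K[0,2])/K[0,0]*z,(v-K[1,2])/K[1,1]*z,z],-1)@Rq(f["orientation"]).T+np.array(f["eye"])
    P[z<=0]=np.nan;return P
def ray(f,u,v,h):
    K=f["camera_matrix"];d=Rq(f["orientation"])@np.array([(u-K[0,2])/K[0,0],(v-K[1,2])/K[1,1],1]);e=np.array(f["eye"])
    return e+d*(h-e[2])/d[2]
def proj(f,p):
    K=f["camera_matrix"];c=Rq(f["orientation"]).T@(np.array(p)-f["eye"]);return K[0,:2]*0+np.array([K[0,0]*c[0]/c[2]+K[0,2],K[1,1]*c[1]/c[2]+K[1,2]])
E
python3 - <<'E'
from h import *
s=r.observe();print("tool axes\n",Rq(s["eef_rot"]).round(3))
for n in("top","side"):
    f=viewer.grab_frame(n);P=cloud(f);z=P[...,2];
    img=f["img"].astype(int);hsv=cv2.cvtColor(f["img"],cv2.COLOR_BGR2HSV)
    print(n,"counter z",np.nanmedian(z[(z<.02)&(z>-.05)]))
    x,y=P[...,0],P[...,1]
    reg=(x>.2)&(x<.75)&(y>-.45)&(y<.15)
    pur=(hsv[...,0]>130)&(hsv[...,0]<160)&(hsv[...,1]>90)&reg
    nn,l,st,c=cv2.connectedComponentsWithStats(pur.astype(np.uint8))
    for i in range(1,nn):
        if st[i,4]>25:
            q=P[l==i];print("purple",st[i],c[i].round(),np.nanmedian(q,0).round(3),np.nanmax(q[:,2]).round(3))
    for name,lo,hi in(("knob/top block>93",.093,.125),("bar",.079,.092)):
        m=(reg&(z>lo)&(z<hi)&((z<.13)));nn,l,st,c=cv2.connectedComponentsWithStats(m.astype(np.uint8))
        for i in range(1,nn):
            if st[i,4]>12:
                q=P[l==i];print(name,st[i],c[i].round(),q.mean(0).round(4),q.min(0).round(3),q.max(0).round(3))
                w=q[:,:2]-q[:,:2].mean(0);e,V=np.linalg.eigh(w.T@w/len(w));print("   ax",V[:,1].round(3),np.degrees(np.arctan2(V[1,1],V[0,1])).round(1),(np.sqrt(12*e)).round(3))
f=viewer.grab_frame("top");P=cloud(f)
m=(P[...,2]>.008)&(P[...,2]<.03)
cv2.imwrite("pics/m0.png",cv2.resize(f["img"][120:340,100:520],None,fx=1.9,fy=1.9,interpolation=cv2.INTER_CUBIC))
cv2.imwrite("pics/z0.png",np.clip((P[...,2]+.01)*1800,0,255).astype(np.uint8))
E
```

```text
tool axes
 [[ 0.952 -0.001  0.306]
 [-0.306 -0.001  0.952]
 [-0.    -1.    -0.001]]
top counter z -0.00047841354234468003
purple [382 127  18   9 103] [393. 130.] [ 0.743 -0.209  0.03 ] 0.033
purple [409 126  18  15 220] [418. 133.] [ 0.735 -0.267  0.03 ] 0.035
knob/top block>93 [461 132  16  16 119] [468. 141.] [ 0.6921 -0.3563  0.1028] [ 0.68  -0.376  0.093] [ 0.712 -0.344  0.125]
   ax [-0.81  -0.586] -144.1 [0.017 0.03 ]
knob/top block>93 [328 181  19  15 139] [337. 188.] [ 0.5932 -0.0709  0.1122] [ 0.579 -0.09   0.093] [ 0.609 -0.052  0.119]
   ax [0.552 0.834] 56.5 [0.014 0.041]
knob/top block>93 [396 239  18  15 135] [405. 246.] [ 0.4691 -0.209   0.1084] [ 0.454 -0.227  0.093] [ 0.484 -0.193  0.115]
   ax [0.651 0.759] 49.4 [0.015 0.036]
bar [456 131  23  22 171] [465. 144.] [ 0.6907 -0.355   0.0857] [ 0.672 -0.386  0.079] [ 0.721 -0.338  0.092]
   ax [-0.763 -0.646] -139.7 [0.037 0.051]
bar [317 172  30  28 245] [329. 184.] [ 0.6079 -0.0543  0.0867] [ 0.574 -0.091  0.08 ] [ 0.634 -0.028  0.092]
   ax [-0.755 -0.656] -139.0 [0.034 0.061]
bar [ 341  193  128  110 1175] [405. 24
[... 588 characters left out ...]
0.043]
knob/top block>93 [288 251  16  22 209] [296. 262.] [ 0.4691 -0.2138  0.1073] [ 0.453 -0.228  0.093] [ 0.485 -0.195  0.114]
   ax [0.706 0.708] 45.1 [0.015 0.038]
knob/top block>93 [437 300  22  22 282] [447. 312.] [ 0.6912 -0.3679  0.1038] [ 0.679 -0.38   0.093] [ 0.711 -0.347  0.125]
   ax [-0.68   0.733] 132.9 [0.017 0.03 ]
bar [ 237  193  118  155 1686] [290. 276.] [ 0.4634 -0.2201  0.0884] [ 0.35  -0.341  0.079] [ 0.634 -0.037  0.092]
   ax [0.676 0.737] 47.5 [0.02  0.404]
bar [431 303  30  27 300] [444. 320.] [ 0.6878 -0.3714  0.0859] [ 0.673 -0.387  0.079] [ 0.719 -0.341  0.092]
   ax [-0.682  0.731] 133.0 [0.03 0.05]<stdin>:23: RuntimeWarning: invalid value encountered in cast
```

View pics/m0.png

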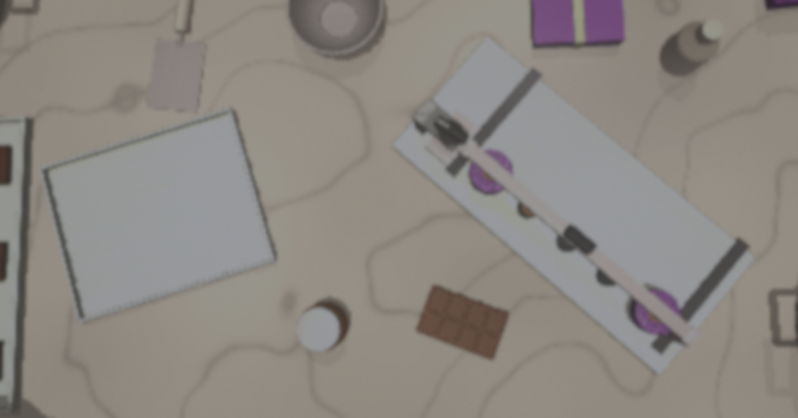

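View pics/z0.png

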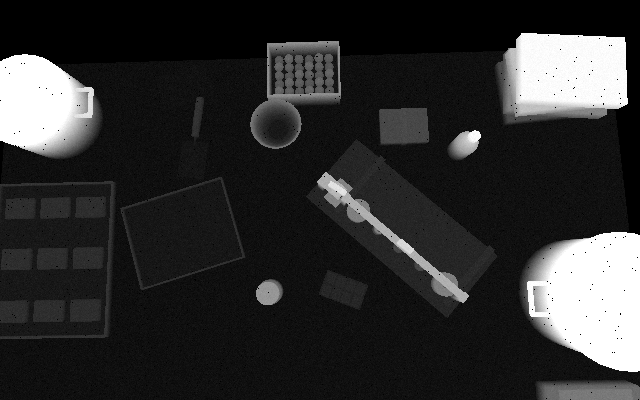

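```bash
cat >> h.py <<'E'
def tray():
    f=viewer.grab_frame("top");P=cloud(f);z=P[...,2];hsv=cv2.cvtColor(f["img"],cv2.COLOR_BGR2HSV)
    m=((z>.011)&(z<.03)&(P[...,1]>-.02)&(P[...,1]<.47)&(P[...,0]<.8)&(P[...,0]>.25)).astype(np.uint8)
    m=cv2.morphologyEx(m,cv2.MORPH_CLOSE,np.ones((3,3)))
    cs=cv2.findContours(m,cv2.RETR_EXTERNAL,cv2.CHAIN_APPROX_NONE)[0]
    c=max(cs,key=cv2.contourArea)
    q=np.array([ray(f,u,v,.018)[:2] for u,v in c[:,0]],np.float32)
    (cx,cy),(w,h),a=cv2.minAreaRect(q*1000);return (cx/1000,cy/1000),(w,h),a,cv2.boundingRect(c)
def plan(goal,az):
    "world xyz TCP goal, az deg of tool z -> shift in tool axes cm now, twist deg (tool y)"
    s=r.observe();M=Rq(s["eef_rot"]);d=M.T@(np.array(goal)-s["eef_pos"])*100
    a=np.degrees(np.arctan2(M[1,2],M[0,2]));t=-((az-a+180)%360-180)
    print("tcp",np.round(s["eef_pos"],4),"az",a.round(2),"shift cm",d.round(2),"twist",round(t,2),"F",np.round(s["force"],1),"w",round(s["width"],4),"t",s["time_s"])
E
python3 - <<'E'
from h import *
S=[]
for n in("top","side"):
    f=viewer.grab_frame(n);P=cloud(f);z=P[...,2];x,y=P[...,0],P[...,1];img=f["img"]
    for nm,c,lo,h in(("knob",(.593,-.073),.113,.117),("block",(.469,-.212),.107,.111)):
        m=(np.hypot(x-c[0],y-c[1])<.035)&(z>lo)&(z<lo+.009)
        v,u=np.nonzero(m);q=np.array([ray(f,a,b,h)[:2] for a,b in zip(u,v)])
        (cx,cy),(w,hh),a=cv2.minAreaRect((q*1000).astype(np.float32))
        print(n,nm,len(q),q.mean(0).round(4),np.nanmean(z[m]).round(4),(cx,cy),(w,hh),a)
    m=(z>.079)&(z<.092)&(x>.33)&(x<.66)&(y<0)&(y>-.36)
    q=P[m][:,:2]; (vx,vy,x0,y0)=cv2.fitLine(q.astype(np.float32),cv2.DIST_HUBER,0,1e-4,1e-4).ravel()
    print("bar ang",np.degrees(np.arctan2(vy,vx)),x0,y0)
print(tray())
E
```

```text
top knob 103 [ 0.5934 -0.0719] 0.116 (593.6539306640625, -71.49609375) (41.02882385253906, 11.223015785217285) 54.662349700927734
top block 109 [ 0.469  -0.2101] 0.1096 (469.2228088378906, -209.57923889160156) (35.54864501953125, 13.925834655761719) 48.44705581665039
bar ang 48.0962 0.49081764 -0.18524365
side knob 78 [ 0.5946 -0.0733] 0.1173 (594.7574462890625, -72.87242889404297) (43.53402328491211, 11.07234001159668) 55.40486145019531
side block 137 [ 0.4695 -0.2115] 0.1112 (469.77423095703125, -211.67413330078125) (37.894371032714844, 15.55502700805664) 48.00428771972656
bar ang 47.111774 0.44406477 -0.24242821
((0.5130723876953125, 0.2910395812988281), (199.82455444335938, 250.8778533935547), 16.46736717224121, (120, 177, 125, 113))
```

```bash
python3 -c "
from h import *
plan((.594,-.0725,.16),-35)"
```

```text
tcp [0.1682 0.5236 0.2312] az 72.19 shift cm [ 58.77   7.13 -43.73] twist 107.19 F [ 0.  -0.  -0.5] w 0.0856 t 0.45
```

```bash
python3 -m pendant '[[[1.5,0,-1.1,0],[3,0,-2.2,0],[3.6,0,-2.7,0],[3.6,0,-2.7,0],[3.6,0,-2.7,0],[3.6,0,-2.7,0],[3.6,0,-2.7,0],[3.6,0,-2.7,0],[3.6,0,-2.7,0],[3.6,0,-2.7,0],[3.6,0,-2.7,0],[3.6,0,-2.7,0],[3.6,0,-2.7,0],[3.6,0,-2.7,0],[3.6,0,-2.7,0],[3.6,0,-2.7,0],[3,0,-2.2,0],[1,0,-0.6,0],[0,0,0,0]]]' 0 40
python3 -m pendant '[[[0,0.5,0,5],[0,0.5,0,10],[0,0.7,0,10],[0,0.7,0,10],[0,0.7,0,10],[0,0.7,0,10],[0,0.7,0,10],[0,0.7,0,10],[0,0.7,0,10],[0,0.6,0,10],[0,0.6,0,9],[0,0,0,3],[0,0,0,0],[0,0,0,0]]]'
python3 -c "
from h import *
plan((.594,-.0725,.097),-35);print(r.observe()['joints'])"
```

```text
time_s: 2.82
eef_pos: [0.5942, -0.0749, 0.231]
eef_rot: [0.699, -0.698, 0.11, -0.109]
force: [0.5, 0.9, 0.4]
width: 0.0851
time_s: 4.58
eef_pos: [0.5943, -0.0737, 0.1606]
eef_rot: [0.328, -0.328, 0.626, -0.626]
force: [0.5, 0.3, -0.1]
width: 0.0855
tcp [ 0.5943 -0.0737  0.1606] az -34.71 shift cm [-0.08  6.36 -0.1 ] twist 0.29 F [ 0.5  0.3 -0.1] w 0.0855 t 4.575
[-2.46599708e-01  4.68294567e-01 -1.64581820e-01  9.37833566e-01
  1.04998397e-04  1.92998958e+00]
```

```bash
python3 -m pendant '[[[0,1.3,0,0],[0,2,0,0],[0,2,0,0],[-0.1,1,-0.1,0],[0,0,0,0],[0,0,0,0]]]' 
python3 -m pendant '[[[0,0,0,0],[0,0,0,0],[0,0,0,0],[0,0,0,0],[0,0,0,0],[0,0,0,0],[0,0,0,0],[0,0,0,0]]]' 255 40
python3 -c "
from h import *
plan((.594,-.0725,.097),-35)
cv2.imwrite('pics/k1.png',viewer.grab_frame('wrist')['img'])"
```

```text
time_s: 5.32
eef_pos: [0.595, -0.0731, 0.0979]
eef_rot: [-0.328, 0.327, -0.626, 0.627]
force: [0.7, 0.1, -0.6]
width: 0.0851
time_s: 6.32
eef_pos: [0.5942, -0.0728, 0.0975]
eef_rot: [0.328, -0.328, 0.627, -0.626]
force: [-2.9, 2.2, 6.2]
width: 0.0113
tcp [ 0.5942 -0.0728  0.0975] az -34.8 shift cm [-0.01  0.05 -0.03] twist 0.2 F [-2.9  2.2  6.2] w 0.0113 t 6.325
```

View pics/k1.png

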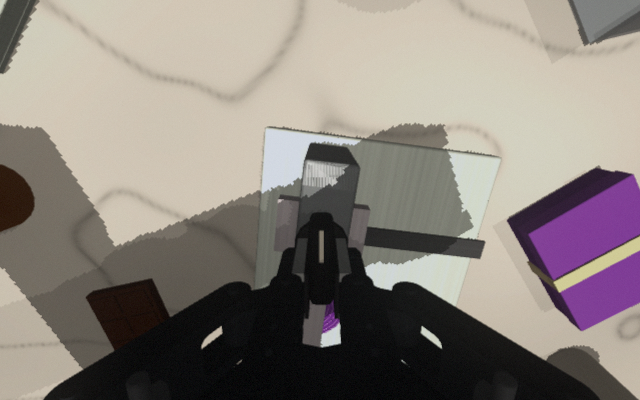

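The fingers hold the wing (pixel 321,240), with the opening at 11–12 mm. Now I turn it anticlockwise, which is a negative twist.

```bash
python3 -m pendant '[[[0,0,0,-4],[0,0,0,-8],[0,0,0,-8],[0,0,0,-8],[0,0,0,-8],[0,0,0,-8],[0,0,0,-8],[0,0,0,-8],[0,0,0,-8],[0,0,0,-5],[0,0,0,-3],[0,0,0,0],[0,0,0,0]]]' 
python3 -c "
from h import *
plan((.594,-.0725,.097),44);print(r.observe()['moment'])"
```

```text
time_s: 8.0
eef_pos: [0.5967, -0.0726, 0.0976]
eef_rot: [0.645, -0.643, 0.291, -0.293]
force: [5.5, 2.2, -1.2]
width: 0.011
tcp [ 0.5967 -0.0726  0.0976] az 41.19 shift cm [-0.19  0.05 -0.2 ] twist -2.81 F [ 5.5  2.2 -1.2] w 0.011 t 8.0
[ 0.55452184 -0.98994056  0.06424065]
```

```bash
python3 -m pendant '[[[0,0,0,0],[0,0,0,0],[0,0,0,0],[0,0,0,0],[0,0,0,0]]]' 0
python3 -m pendant '[[[0,-1,0,0],[0,-2,0,0],[0,-3,0,0],[0,-3,0,0],[0,-1,0,0],[0,0,0,9],[0,0,0,10],[0,0,0,10],[0,0,0,10],[0,0,0,10],[0,0,0,10],[0,0,0,10],[0,0,0,10],[0,0,0,5],[0,0,0,0]]]'
cat >> h.py <<'E'
def rects():
    for n in("top","side"):
        f=viewer.grab_frame(n);P=cloud(f);z=P[...,2];x,y=P[...,0],P[...,1]
        for nm,c,rad,lo,h in(("knob",(.594,-.0725),.03,.113,.117),("block",None,0,.107,.111)):
            if c: m=(np.hypot(x-c[0],y-c[1])<rad)&(z>lo)&(z<lo+.009)
            else:
                dx,dy=x-.4695,y+.2107;sx=.742*dx-.670*dy;sy=.670*dx+.742*dy
                m=(abs(sy)<.03)&(sx>-.03)&(sx<.14)&(z>lo)&(z<lo+.007)
            v,u=np.nonzero(m)
            if len(u)<20: print(n,nm,"few",len(u));continue
            q=np.array([ray(f,a,b,h)[:2] for a,b in zip(u,v)])
            (cx,cy),(w,hh),a=cv2.minAreaRect((q*1000).astype(np.float32))
            if w<hh:a-=90;w,hh=hh,w
            d=np.array([cx/1000-.4695,cy/1000+.2107])
            print(n,nm,len(q),(round(cx,1),round(cy,1)),(round(w),round(hh)),"az",round(a,1),"standxy",(d@[.742,-.670]).round(4),(d@[.670,.742]).round(4))
E
python3 -c "
from h import *
rects()
plan((.4695,-.2107,.16),-42.1)"
```

```text
time_s: 8.62
eef_pos: [0.5944, -0.0731, 0.0973]
eef_rot: [-0.644, 0.644, -0.292, 0.292]
force: [0.3, 0.3, -0.5]
width: 0.0856
time_s: 10.5
eef_pos: [0.5941, -0.073, 0.1967]
eef_rot: [0.283, -0.284, 0.648, -0.648]
force: [-0.1, 0.8, -0.8]
width: 0.0855
top knob few 0
top block 110 (469.2, -209.8) (35, 14) az 48.5 standxy -0.0008 0.0005
side knob 94 (594.2, -73.6) (43, 15) az -48.1 standxy 0.0007 0.1853
side block 137 (469.8, -211.2) (37, 15) az 47.2 standxy 0.0006 -0.0002
tcp [ 0.5942 -0.073   0.1969] az -42.73 shift cm [18.58  3.7   0.18] twist -0.63 F [0.5 0.5 0.6] w 0.0854 t 10.6
```

```bash
python3 -m pendant '[[[2,0,0,-0.6],[4,0,0,0],[4,0,0,0],[4,0,0.1,0],[3,0,0.1,0],[1.6,0,0,0],[0,2,0,0],[0,3,0,0],[0,3,0,0],[0,2,0,0],[0,0.5,0,0],[0,0,0,0],[0,0,0,0]]]' 
python3 -m pendant '[[[0,0,0,0],[0,0,0,0],[0,0,0,0],[0,0,0,0],[0,0,0,0],[0,0,0,0],[0,0,0,0],[0,0,0,0]]]' 255 50
python3 -c "
from h import *
plan((.4695,-.2107,.092),-42.1)"
```

```text
time_s: 12.22
eef_pos: [0.4716, -0.2124, 0.0932]
eef_rot: [-0.287, 0.286, -0.646, 0.647]
force: [0.1, 0.9, 0.7]
width: 0.0852
time_s: 13.22
eef_pos: [0.4709, -0.2121, 0.0925]
eef_rot: [-0.286, 0.286, -0.646, 0.647]
force: [-1.5, 0.5, 6.0]
width: 0.0128
tcp [ 0.4709 -0.2121  0.0925] az -42.21 shift cm [-0.01  0.05 -0.19] twist -0.11 F [-1.5  0.5  6. ] w 0.0128 t 13.225
```

Gripped. I slide it back 11 cm along tool +z.

```bash
python3 -m pendant '[[[0,0,0.5,0],[0,0,1,0],[0,0,1.2,0],[0,0,1.2,0],[0,0,1.2,0],[0,0,1.2,0],[0,0,1.2,0],[0,0,1.2,0],[0,0,1.2,0],[0,0,0.7,0],[0,0,0.3,0],[0,0,0,0],[0,0,0,0],[0,0,0,0]]]' 
python3 -c "
from h import *
plan((.4695+.0816,-.2107-.0737,.092),-42.1)
rects()"
```

```text
time_s: 14.98
eef_pos: [0.551, -0.2843, 0.0925]
eef_rot: [0.286, -0.287, 0.647, -0.646]
force: [-3.3, 2.8, 7.4]
width: 0.0129
tcp [ 0.551  -0.2843  0.0925] az -42.19 shift cm [-0.01  0.05  0.01] twist -0.09 F [-3.3  2.8  7.4] w 0.0129 t 14.975
top knob 103 (593.7, -71.4) (41, 11) az -48.7 standxy -0.0012 0.1865
top block 21 (557.4, -270.4) (21, 7) az -35.8 standxy 0.1052 0.0146
side knob few 4
side block 150 (549.8, -288.3) (35, 34) az -73.1 standxy 0.1116 -0.0038
```

```bash
python3 -m pendant '[[[0,0,0,0],[0,0,0,0],[0,0,0,0],[0,0,0,0],[0,0,0,0]]]' 0
python3 -m pendant '[[[0,-1,0,0],[0,-2,0,0],[0,-3,0,0],[0,-4,0,0],[0,-2,0,0],[0,0,0,0]]]'
python3 -c "
from h import *
rects()
for n in('top','side'):
    f=viewer.grab_frame(n);cv2.imwrite(f'pics/{n}2.png',f['img'])
    P=cloud(f);z=P[...,2];x,y=P[...,0],P[...,1]
    dx,dy=x-.4695,y+.2107;sx=.742*dx-.670*dy;sy=.670*dx+.742*dy
    for j in (-.124,-.062,0,.062,.124):
        m=(abs(sy-j)<.03)&(abs(sx)<.035)&(z>.054)&(z<.07)
        if m.sum()>20:
            q=P[m]; v,u=np.nonzero(m);g=np.array([ray(f,a,b,.062)[:2] for a,b in zip(u,v)]);(c,rr)=cv2.minEnclosingCircle((g*1000).astype(np.float32));print(n,j,m.sum(),q.mean(0).round(4),c,rr)
plan((.4695+.124*.67,-.2107+.124*.742,.15),-42.1)
print(tray())
"
```

```text
time_s: 15.7
eef_pos: [0.5516, -0.2853, 0.0922]
eef_rot: [-0.286, 0.286, -0.646, 0.647]
force: [0.1, -0.8, 0.3]
width: 0.0854
time_s: 16.45
eef_pos: [0.5528, -0.286, 0.2149]
eef_rot: [-0.287, 0.286, -0.645, 0.648]
force: [0.4, 0.2, 0.7]
width: 0.0855
top knob 98 (593.8, -71.4) (41, 12) az -49.3 standxy -0.0011 0.1866
top block 84 (552.7, -280.7) (29, 14) az 48.9 standxy 0.1086 0.0038
side knob few 6
side block 153 (551.0, -284.6) (37, 14) az 48.4 standxy 0.11 -0.0002
top -0.124 437 [ 0.3863 -0.3015  0.0609] (386.61920166015625, -300.79156494140625) 26.541746139526367
top 0.062 53 [ 0.5101 -0.164   0.0604] (510.2539978027344, -163.6119384765625) 11.315340042114258
top 0.124 391 [ 0.5515 -0.1181  0.0608] (551.33447265625, -118.2745590209961) 25.71866226196289
side -0.124 683 [ 0.3869 -0.3049  0.0622] (386.3555603027344, -304.05108642578125) 27.587556838989258
side -0.062 29 [ 0.428  -0.2596  0.0621] (426.57171630859375, -258.7880859375) 7.385953426361084
side 0 26 [ 0.469  -0.2135  0.0616] (468.52484130859375, -213.5550537109375) 6.730180740356445
side 0.062 84 [ 0.5104 -0.168   0.061 ] (510.4519958496094, -167.148193359375) 13.532730102539062
side 0.124 310 [ 0.5508 -0.1253  0.0618] (551.8741455078125, -121.15701293945312) 28.017353057861328
tcp [ 0.5509 -0.2848  0.211 ] az -42.21 shift cm [-12.42   6.12 -11.02] twist -0.11 F [-0.   0.2 -0.6] w 0.0853 t 16.65
((0.51303857421875, 0.29107965087890625), (199.88075256347656, 250.74517822265625), 16.479442596435547, (120, 177, 125, 113))
```

View pics/side2.png

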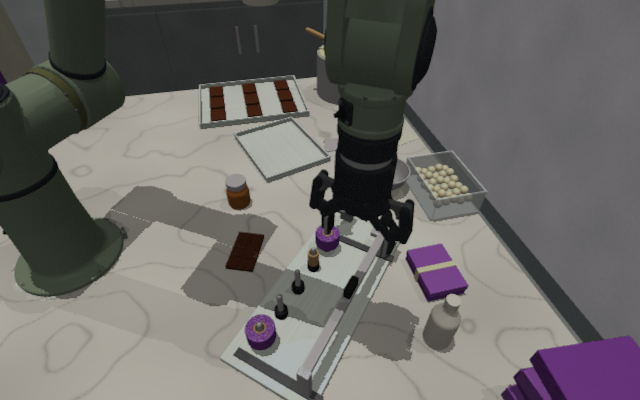

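View pics/top2.png

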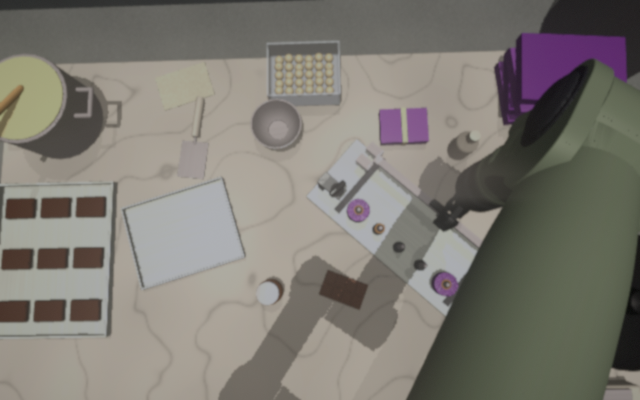

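```bash
python3 -m pendant '[[[-1,0,-1,0],[-2,0,-2,0],[-3,0,-2.5,0],[-3,0,-2.5,0],[-2.4,0,-2,0],[-1,0,-1,0],[0,0,0,0],[0,3,0,0],[0,3,0,0],[0,2,0,0],[0,0,0,0],[0,0,0,0]]]'
python3 -c "
from h import *
plan((.552,-.1195,.035),-42.1)"
```

```text
time_s: 18.2
eef_pos: [0.5539, -0.1204, 0.133]
eef_rot: [-0.286, 0.286, -0.646, 0.647]
force: [0.6, 0.4, -0.0]
width: 0.0855
tcp [ 0.5539 -0.1204  0.133 ] az -42.27 shift cm [ 0.06  9.8  -0.21] twist -0.17 F [ 0.6  0.4 -0. ] w 0.0855 t 18.2
```

```bash
python3 -m pendant '[[[0,1.5,-0.1,0],[0,2,-0.1,0],[0,2,0,0],[0,2,0,0],[0,1.5,0,0],[0,0.8,0,0],[0,0,0,0],[0,0,0,0]]]'
python3 -m pendant '[[[0,0,0,0],[0,0,0,0],[0,0,0,0],[0,0,0,0],[0,0,0,0],[0,0,0,0],[0,0,0,0]]]' 255 60
python3 -c "
from h import *
plan((.552,-.1195,.035),-42.1)"
```

```text
time_s: 19.2
eef_pos: [0.5525, -0.1183, 0.0349]
eef_rot: [-0.287, 0.286, -0.646, 0.647]
force: [-1.1, 0.5, -0.0]
width: 0.0854
time_s: 20.08
eef_pos: [0.5524, -0.1183, 0.0352]
eef_rot: [-0.287, 0.286, -0.646, 0.647]
force: [-0.9, 0.5, 5.5]
width: 0.0499
tcp [ 0.5524 -0.1183  0.0352] az -42.21 shift cm [0.11 0.02 0.05] twist -0.11 F [-0.9  0.5  5.5] w 0.0499 t 20.075
```

```bash
python3 -m pendant '[[[0,-1,0,0],[0,-2,0,0],[0,-2.5,0,0],[0,-3,0,0],[0,-3,0,0],[0,-3,0,0],[0,-1,0,0],[0,0,0,0]]]'
python3 -c "
from h import *
plan((.541,.322,.19),-42.1)
cv2.imwrite('pics/side3.png',viewer.grab_frame('side')['img']);print(tray())"
```

```text
time_s: 21.08
eef_pos: [0.5522, -0.1182, 0.1896]
eef_rot: [-0.287, 0.286, -0.646, 0.647]
force: [0.4, -0.1, -0.6]
width: 0.0495
tcp [ 0.5522 -0.1182  0.1896] az -42.21 shift cm [-31.86  -0.06 -30.4 ] twist -0.11 F [ 0.4 -0.1 -0.6] w 0.0495 t 21.075
((0.5129828491210937, 0.291293701171875), (199.8661346435547, 250.3031005859375), 16.479442596435547, (120, 177, 125, 113))
```

View pics/side3.png

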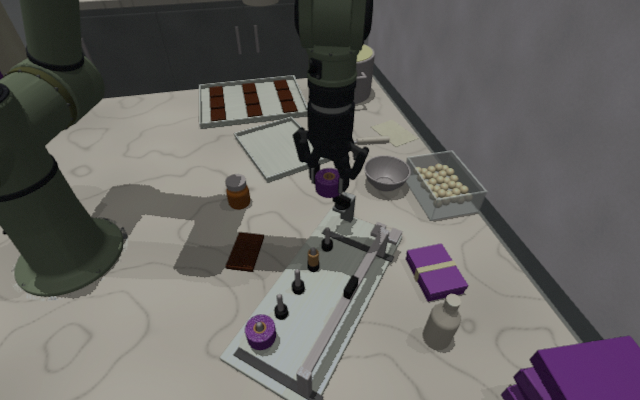

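The roll is held (328,183) and clear of its spindle, and the core is still in place at (313,260). Now I carry it to the tray.

```bash
python3 -m pendant '[[[-1,0,-1,0],[-2,0,-2,0],[-3,0,-2.8,0],[-3,0,-2.8,0],[-3,0,-3,0],[-3,0,-3,0],[-3,0,-3,0],[-3,0,-3,0],[-3,0,-2.8,0],[-3,0,-2.8,0],[-2.5,0,-2.2,0],[-1.4,0,-1.4,0],[-0.9,0,-0.6,0],[0,0,0,0],[0,0,0,0]]]'
python3 -c "
from h import *
plan((.541,.322,.01),-42.1);print(r.observe()['joints'])
cv2.imwrite('pics/side4.png',viewer.grab_frame('side')['img']);print(tray())"
```

```text
time_s: 23.05
eef_pos: [0.5405, 0.3206, 0.1892]
eef_rot: [-0.286, 0.286, -0.647, 0.647]
force: [-0.2, -0.5, -1.1]
width: 0.0496
tcp [0.5405 0.3206 0.1892] az -42.28 shift cm [-0.15 17.92 -0.06] twist -0.18 F [-0.2 -0.5 -1.1] w 0.0496 t 23.05
[ 4.18176818e-01  4.99720688e-01 -3.57543213e-02  1.03579258e+00
 -3.45768902e-04  2.72688199e+00]
((0.7581703491210937, 0.0679180679321289), (98.60086059570312, 89.09815216064453), 88.46195220947266, (256, 110, 42, 37))
```

View pics/side4.png

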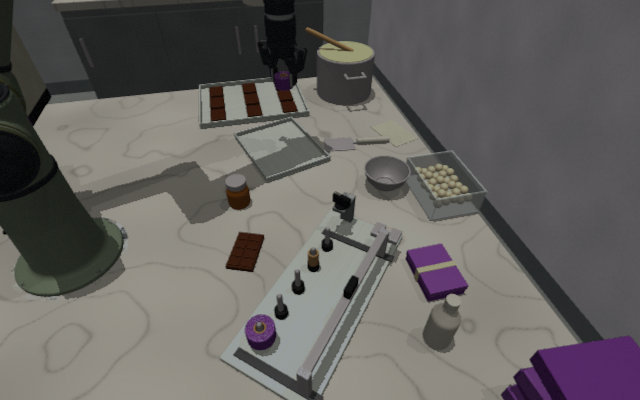

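```bash
python3 -m pendant '[[[-0.1,2,0,0],[0,3,0,0],[0,3,0,0],[0,3,0,0],[0,2.5,0,0],[0,2,0,0],[0,1,0,0],[0,0.8,0,0],[0,0.3,0,0],[0,0.2,0,0],[0,0,0,0]]]'
python3 -c "
from h import *
plan((.541,.322,.01),-42.1)"
```

```text
time_s: 24.52
eef_pos: [0.5413, 0.3225, 0.0116]
eef_rot: [0.287, -0.286, 0.646, -0.646]
force: [0.1, 0.0, -0.9]
width: 0.0494
tcp [0.5413 0.3225 0.0116] az -42.2 shift cm [0.06 0.16 0.01] twist -0.1 F [ 0.1  0.  -0.9] w 0.0494 t 24.525
```

```bash
python3 -m pendant '[[[0,0.15,0,0],[0,0,0,0],[0,0,0,0]]]'
python3 -m pendant '[[[0,0,0,0],[0,0,0,0],[0,0,0,0],[0,0,0,0],[0,0,0,0]]]' 0
python3 -m pendant '[[[0,-1,0,0],[0,-2,0,0],[0,-3,0,0],[0,-4,0,0],[0,-4,0,0],[0,-4,0,0],[0,0,0,0]]]'
python3 -c "
from h import *
plan((.3865,-.3025,.19),-42.1)
cv2.imwrite('pics/side5.png',viewer.grab_frame('side')['img'])
cv2.imwrite('pics/w5.png',viewer.grab_frame('wrist')['img'])"
```

```text
time_s: 24.9
eef_pos: [0.5411, 0.3224, 0.0099]
eef_rot: [0.286, -0.286, 0.646, -0.646]
force: [-0.0, 0.5, -0.6]
width: 0.0499
time_s: 25.52
eef_pos: [0.541, 0.3224, 0.0098]
eef_rot: [0.286, -0.286, 0.646, -0.646]
force: [0.5, 0.4, -0.2]
width: 0.0851
time_s: 26.4
eef_pos: [0.5434, 0.3235, 0.1946]
eef_rot: [0.289, -0.284, 0.646, -0.646]
force: [-0.4, -0.5, 0.8]
width: 0.0852
tcp [0.5434 0.3235 0.1946] az -42.2 shift cm [56.91  0.14 30.43] twist -0.1 F [-0.4 -0.5  0.8] w 0.0852 t 26.4
```

View pics/side5.png

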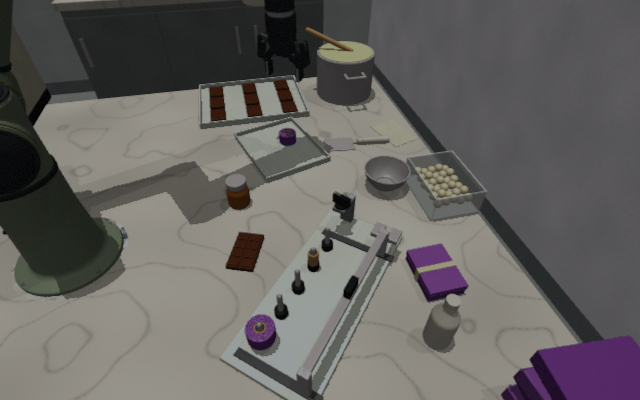

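Roll 1 is flat in the tray (287,136). Next is the second roll.

```bash
python3 -m pendant '[[[1.4,0,0.7,0],[2.8,0,1.5,0],[3.5,0,1.9,0],[3.5,0,1.9,0],[3.5,0,1.9,0],[3.5,0,1.9,0],[3.5,0,1.9,0],[3.5,0,1.9,0],[3.5,0,1.9,0],[3.5,0,1.9,0],[3.5,0,1.9,0],[3.5,0,1.9,0],[3.5,0,1.9,0],[3.5,0,1.9,0],[3.5,0,1.9,0],[3.5,0,1.9,0],[2.4,0,1.1,0],[1.3,0,0.5,0],[0,0,0,0]]]'
python3 -c "
from h import *
f=viewer.grab_frame('side');P=cloud(f);z=P[...,2];x,y=P[...,0],P[...,1]
m=(np.hypot(x-.3865,y+.3025)<.04)&(z>.054)&(z<.07)
v,u=np.nonzero(m);g=np.array([ray(f,a,b,.062)[:2] for a,b in zip(u,v)]);print(m.sum(),cv2.minEnclosingCircle((g*1000).astype(np.float32)))
plan((.3865,-.3025,.035),-42.1)
cv2.imwrite('pics/w6.png',viewer.grab_frame('wrist')['img'])"
```

```text
time_s: 28.88
eef_pos: [0.383, -0.3032, 0.1891]
eef_rot: [0.286, -0.286, 0.647, -0.646]
force: [0.1, 0.7, -0.7]
width: 0.0852
685 ((386.3658752441406, -303.9645690917969), 27.50481605529785)
tcp [ 0.3834 -0.3026  0.1893] az -42.24 shift cm [-0.21 15.43  0.25] twist -0.14 F [ 0.3  0.  -0.6] w 0.0855 t 28.925
```

View pics/w6.png

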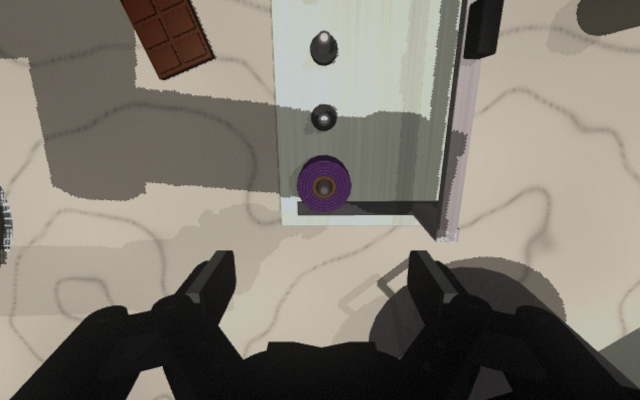

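```bash
python3 -m pendant '[[[-0.2,1.5,0.2,0],[0,2.5,0,0],[0,2.5,0,0],[0,2.5,0,0],[0,2,0,0],[0,2,0,0],[0,1.5,0,0],[0,0.9,0,0],[0,0,0,0],[0,0,0,0]]]'
python3 -m pendant '[[[0,0,0,0],[0,0,0,0],[0,0,0,0],[0,0,0,0],[0,0,0,0],[0,0,0,0],[0,0,0,0]]]' 255 60
python3 -m pendant '[[[0,-1,0,0],[0,-2,0,0],[0,-2.5,0,0],[0,-3,0,0],[0,-3,0,0],[0,-3,0,0],[0,-1,0,0],[0,0,0,0]]]'
python3 -c "
from h import *
plan((.485,.260,.19),-42.1)
f=viewer.grab_frame('side');cv2.imwrite('pics/side7.png',f['img']);print(tray())"
```

```text
time_s: 30.22
eef_pos: [0.3872, -0.3035, 0.0363]
eef_rot: [-0.287, 0.286, -0.646, 0.647]
force: [0.2, 0.1, 0.3]
width: 0.0855
time_s: 31.1
eef_pos: [0.387, -0.3035, 0.0368]
eef_rot: [-0.287, 0.286, -0.646, 0.647]
force: [-1.7, 1.7, 7.5]
width: 0.0511
time_s: 32.1
eef_pos: [0.3869, -0.3033, 0.1911]
eef_rot: [-0.287, 0.286, -0.646, 0.647]
force: [-0.2, -0.6, -1.5]
width: 0.0505
tcp [ 0.3869 -0.3033  0.1911] az -42.21 shift cm [-48.32   0.07 -30.58] twist -0.11 F [-0.2 -0.6 -1.5] w 0.0505 t 32.1
((0.5131160888671875, 0.2911645202636719), (199.69544982910156, 250.6585235595703), 16.489093780517578, (120, 177, 125, 113))
```

View pics/side7.png

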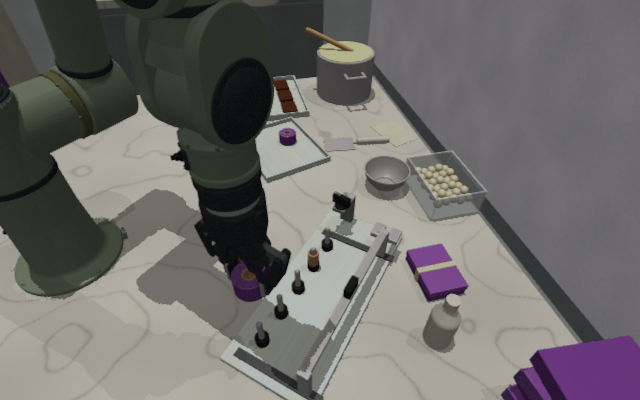

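Roll 2 is held (250,280) and all five spindles have the expected contents, with only the core left. Now I carry it over.

```bash
python3 -m pendant '[[[-1.3,0,-0.8,0],[-2.5,0,-1.6,0],[-3,0,-1.9,0],[-3,0,-1.9,0],[-3,0,-1.9,0],[-3,0,-1.9,0],[-3,0,-1.9,0],[-3,0,-1.9,0],[-3,0,-1.9,0],[-3,0,-1.9,0],[-3,0,-1.9,0],[-3,0,-1.9,0],[-3,0,-1.9,0],[-3,0,-1.9,0],[-3,0,-1.9,0],[-2.5,0,-1.6,0],[-2,0,-1.2,0],[-1,0,-0.7,0],[0,0,0,0]]]'
python3 -c "
from h import *
plan((.485,.26,.012),-42.1)
cv2.imwrite('pics/side8.png',viewer.grab_frame('side')['img']);cv2.imwrite('pics/w8.png',viewer.grab_frame('wrist')['img'])"
```

```text
time_s: 34.58
eef_pos: [0.4838, 0.2606, 0.1901]
eef_rot: [-0.286, 0.287, -0.646, 0.646]
force: [-0.7, -0.2, -1.1]
width: 0.0502
tcp [0.4838 0.2606 0.1901] az -42.13 shift cm [-0.06 17.81  0.14] twist -0.03 F [-0.7 -0.2 -1.1] w 0.0502 t 34.575
```

View pics/side8.png

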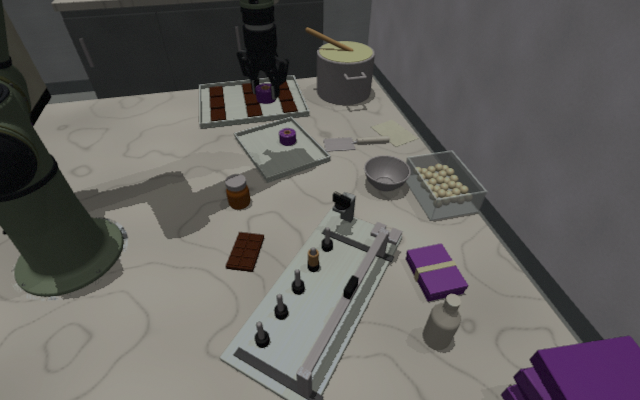

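View pics/w8.png

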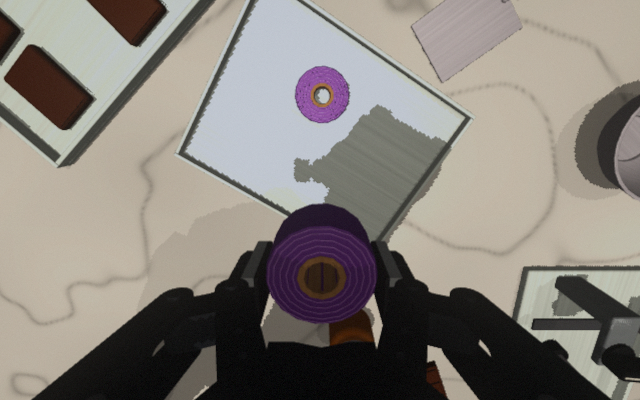

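Roll 1 is inside the tray (322,94), and roll 2 is held level (322,260). I lower it.

```bash
python3 -m pendant '[[[0,2,0.1,0],[0,3,0,0],[0,3,0,0],[0,3,0,0],[0,2.5,0,0],[0,2,0,0],[0,1,0,0],[0,0.8,0,0],[0,0.3,0,0],[0,0.2,0,0],[0,0,0,0],[0,0,0,0]]]'
python3 -c "
from h import *
plan((.485,.26,.012),-42.1)"
python3 -m pendant '[[[0,0,0,0],[0,0,0,0],[0,0,0,0],[0,0,0,0],[0,0,0,0]]]' 0
python3 -m pendant '[[[0,-1,0,0],[0,-2,0,0],[0,-3,0,0],[0,-4,0,0],[0,-4,0,0],[0,-4,0,0],[0,0,0,0]]]'
python3 -c "
from h import *
plan((.551,-.2843,.19),-42.1)
cv2.imwrite('pics/side9.png',viewer.grab_frame('side')['img'])"
```

```text
time_s: 36.17
eef_pos: [0.4856, 0.2596, 0.0131]
eef_rot: [-0.287, 0.286, -0.646, 0.646]
force: [-0.1, -0.6, -0.5]
width: 0.0504
tcp [0.4856 0.2596 0.0131] az -42.2 shift cm [ 0.01  0.11 -0.07] twist -0.1 F [-0.1 -0.6 -0.5] w 0.0504 t 36.175
time_s: 36.8
eef_pos: [0.4853, 0.2595, 0.0128]
eef_rot: [0.286, -0.286, 0.646, -0.646]
force: [-0.5, -0.4, -0.1]
width: 0.0852
time_s: 37.67
eef_pos: [0.4876, 0.2604, 0.197]
eef_rot: [-0.289, 0.284, -0.646, 0.647]
force: [-0.2, -0.1, -0.2]
width: 0.0853
tcp [0.4876 0.2604 0.197 ] az -42.2 shift cm [36.1   0.6  41.28] twist -0.1 F [-0.2 -0.1 -0.2] w 0.0853 t 37.675
```

View pics/side9.png

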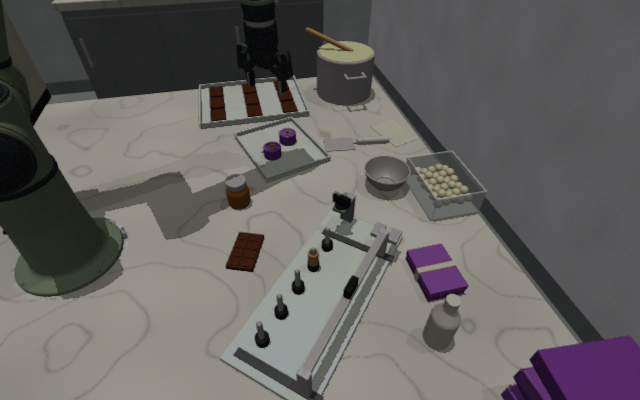

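Both rolls lie flat in the tray, at (287,136) and (272,151). I go back to the keeper grip, at (0.551, -0.2843).

```bash
python3 -m pendant '[[[1,0,1.1,0],[2,0,2.3,0],[2.7,0,3.1,0],[2.7,0,3.1,0],[2.7,0,3.1,0],[2.7,0,3.1,0],[2.7,0,3.1,0],[2.7,0,3.1,0],[2.7,0,3.1,0],[2.7,0,3.1,0],[2.7,0,3.1,0],[2.7,0,3.1,0],[2.7,0,3.1,0],[2.1,0,2.4,0],[1.3,0,1.5,0],[0.7,0,0.9,0],[0,0,0,0]]]'
python3 -c "
from h import *
plan((.551,-.2843,.093),-42.1);rects()"
```

```text
time_s: 39.85
eef_pos: [0.5512, -0.2973, 0.1923]
eef_rot: [0.286, -0.286, 0.647, -0.646]
force: [-0.3, 1.4, -0.3]
width: 0.0854
tcp [ 0.5512 -0.2973  0.1923] az -42.23 shift cm [-0.95  9.93 -0.88] twist -0.13 F [-0.3  1.4 -0.3] w 0.0854 t 39.85
top knob 94 (593.7, -71.4) (41, 12) az -49.3 standxy -0.0012 0.1866
top block 106 (550.6, -282.9) (35, 14) az 48.3 standxy 0.1085 0.0008
side knob few 6
side block 152 (550.8, -284.9) (38, 14) az 48.4 standxy 0.11 -0.0006
```

```bash
python3 -m pendant '[[[-1,0,-0.9,0],[0,2,0,0],[0,3,0,0],[0,3,0,0],[0,1.5,0,0],[0,0.4,0,0],[0,0,0,0],[0,0,0,0]]]'
python3 -m pendant '[[[0,0,0,0],[0,0,0,0],[0,0,0,0],[0,0,0,0],[0,0,0,0],[0,0,0,0],[0,0,0,0],[0,0,0,0]]]' 255 50
python3 -c "
from h import *
plan((.4709,-.2121,.0925),-42.1)"
```

```text
time_s: 40.95
eef_pos: [0.5523, -0.2843, 0.095]
eef_rot: [-0.287, 0.286, -0.646, 0.647]
force: [0.3, 0.5, -0.2]
width: 0.0853
time_s: 41.95
eef_pos: [0.5514, -0.2838, 0.0939]
eef_rot: [0.286, -0.287, 0.646, -0.646]
force: [-1.2, 1.3, 4.1]
width: 0.0129
tcp [ 0.5514 -0.2838  0.0939] az -42.2 shift cm [  0.1    0.14 -10.78] twist -0.1 F [-1.2  1.3  4.1] w 0.0129 t 41.95
```

```bash
python3 -m pendant '[[[0,0,-0.5,0],[0,0,-1,0],[0,0,-1.2,0],[0,0,-1.2,0],[0,0,-1.2,0],[0,0,-1.2,0],[0,0,-1.2,0],[0,0,-1.2,0],[0,0,-1.2,0],[0,0,-0.7,0],[0,0,-0.3,0],[0,0,0,0],[0,0,0,0]]]'
python3 -c "
from h import *
plan((.4709,-.2121,.0925),-42.1);rects()"
```

```text
time_s: 43.58
eef_pos: [0.4699, -0.2102, 0.0939]
eef_rot: [0.286, -0.287, 0.647, -0.646]
force: [-3.7, -2.2, 8.1]
width: 0.0128
tcp [ 0.4699 -0.2102  0.0939] az -42.21 shift cm [0.07 0.14 0.21] twist -0.11 F [-3.7 -2.2  8.1] w 0.0128 t 43.575
top knob 100 (593.7, -71.4) (41, 11) az -49.0 standxy -0.0012 0.1866
top block few 1
side knob 90 (594.1, -73.6) (43, 15) az -47.5 standxy 0.0006 0.1852
side block 108 (466.9, -215.3) (40, 28) az -52.4 standxy 0.0012 -0.0051
```

```bash
python3 -m pendant '[[[0,0,-0.2,0],[0,0,-0.1,0],[0,0,0,0]]]'
python3 -c "
from h import *
plan((.4709,-.2121,.0925),-42.1)"
python3 -m pendant '[[[0,0,0,0],[0,0,0,0],[0,0,0,0],[0,0,0,0],[0,0,0,0]]]' 0
python3 -m pendant '[[[0,-1,0,0],[0,-2,0,0],[0,-3,0,0],[0,-3,0,0],[0,-1,0,0],[0,0,0,0]]]'
python3 -c "
from h import *
rects();plan((.594,-.0729,.19),41)"
```

```text
time_s: 44.05
eef_pos: [0.4697, -0.21, 0.094]
eef_rot: [-0.287, 0.286, -0.645, 0.648]
force: [1.7, -7.9, 0.1]
width: 0.0128
tcp [ 0.4697 -0.21    0.094 ] az -42.23 shift cm [0.08 0.15 0.22] twist -0.13 F [ 1.7 -7.9  0.1] w 0.0128 t 44.05
time_s: 44.68
eef_pos: [0.4685, -0.2084, 0.0937]
eef_rot: [0.286, -0.286, 0.647, -0.646]
force: [-0.5, -0.5, 0.2]
width: 0.0853
time_s: 45.42
eef_pos: [0.4689, -0.2088, 0.1943]
eef_rot: [-0.287, 0.286, -0.646, 0.647]
force: [-0.2, -0.4, -1.1]
width: 0.0854
top knob 102 (593.9, -71.2) (41, 11) az -49.8 standxy -0.0012 0.1869
top block 61 (473.6, -203.8) (20, 13) az 43.2 standxy -0.0016 0.0079
side knob 74 (596.1, -75.2) (38, 14) az -50.4 standxy 0.0032 0.1854
side block 139 (470.0, -211.5) (37, 16) az 48.0 standxy 0.0009 -0.0003
tcp [ 0.468  -0.2082  0.1928] az -42.21 shift cm [-18.49   0.28   0.24] twist -83.21 F [-0.1  1.5  0.5] w 0.085 t 45.525
```

```bash
python3 -m pendant '[[[-2,0,0,0],[-4,0,0.2,0],[-4,0,0,0],[-4,0,0,0],[-3,0,0,0],[-1.5,0,0,0],[0,0,0,-5],[0,0,0,-10],[0,0,0,-10],[0,0,0,-10],[0,0,0,-10],[0,0,0,-10],[0,0,0,-10],[0,0,0,-10],[0,0,0,-8],[0,0,0,0],[0,0,0,0]]]'
python3 -c "
from h import *
plan((.594,-.0729,.0975),41)"
```

```text
time_s: 47.65
eef_pos: [0.5939, -0.0732, 0.1933]
eef_rot: [-0.642, 0.643, -0.296, 0.295]
force: [-0.0, -0.7, 0.1]
width: 0.0856
tcp [ 0.5939 -0.0732  0.1933] az 40.65 shift cm [-0.01  9.58  0.03] twist -0.35 F [-0.  -0.7  0.1] w 0.0856 t 47.65
```

```bash
python3 -m pendant '[[[0,2,0,0],[0,3,0,0],[0,3,0,0],[0,1.2,0,0],[0,0.4,0,0],[0,0,0,0],[0,0,0,0]]]'
python3 -m pendant '[[[0,0,0,0],[0,0,0,0],[0,0,0,0],[0,0,0,0],[0,0,0,0],[0,0,0,0],[0,0,0,0],[0,0,0,0]]]' 255 50
python3 -m pendant '[[[0,0,0,4],[0,0,0,8],[0,0,0,8],[0,0,0,8],[0,0,0,8],[0,0,0,8],[0,0,0,8],[0,0,0,8],[0,0,0,8],[0,0,0,8],[0,0,0,5],[0,0,0,2],[0,0,0,0],[0,0,0,0]]]'
python3 -c "
from h import *
plan((.594,-.0729,.0975),-42.1);print(r.observe()['moment'])"
```

```text
time_s: 48.52
eef_pos: [0.5952, -0.0731, 0.0989]
eef_rot: [0.643, -0.643, 0.294, -0.295]
force: [0.9, 0.7, -0.7]
width: 0.0851
time_s: 49.52
eef_pos: [0.5958, -0.0717, 0.0981]
eef_rot: [0.644, -0.642, 0.294, -0.295]
force: [3.4, 3.1, -0.6]
width: 0.0102
time_s: 51.28
eef_pos: [0.5946, -0.0716, 0.0981]
eef_rot: [0.288, -0.286, 0.647, -0.646]
force: [0.4, 5.0, 4.2]
width: 0.0105
tcp [ 0.5946 -0.0716  0.0981] az -42.11 shift cm [0.14 0.06 0.04] twist -0.01 F [0.4 5.  4.2] w 0.0105 t 51.275
[ 1.25828914 -0.03085113  0.05858914]
```

```bash
python3 -m pendant '[[[0,0,0,2],[0,0,0,2],[0,0,0,0],[0,0,0,0]]]'
python3 -c "
from h import *
plan((.594,-.0729,.0975),-42.1);print(r.observe()['moment'])"
python3 -m pendant '[[[0,0,0,0],[0,0,0,0],[0,0,0,0],[0,0,0,0],[0,0,0,0]]]' 0
python3 -m pendant '[[[0,-1,0,0],[0,-2,0,0],[0,-3,0,0],[0,-4,0,0],[0,-4,0,0],[0,-2,0,0],[0,0,0,0]]]'
python3 -m pendant '[[[0,0,-2,0],[0,0,-4,0],[-2,0,-5,0],[-2,0,-5,0],[-2,0,-5,0],[-2,-1,-4,0],[0,0,-2,0],[0,0,0,0],[0,0,0,0]]]'
python3 -c "
from h import *
rects();print(tray())
for n in('top','side'):
    f=viewer.grab_frame(n);cv2.imwrite(f'pics/{n}10.png',f['img'])
    P=cloud(f);z=P[...,2];x,y=P[...,0],P[...,1]
    for c in((.541,.322),(.485,.26)):
        m=(np.hypot(x-c[0],y-c[1])<.04)&(z>.026)&(z<.06);print(n,m.sum(),P[m].mean(0).round(4),P[m][:,2].std().round(4))
s=r.observe();print(s['time_s'],s['force'],s['eef_pos'])
"
```

```text
time_s: 51.78
eef_pos: [0.5947, -0.0716, 0.0982]
eef_rot: [0.266, -0.265, 0.656, -0.655]
force: [1.2, 4.4, 4.5]
width: 0.0106
tcp [ 0.5947 -0.0716  0.0982] az -45.9 shift cm [0.14 0.07 0.04] twist -3.8 F [1.2 4.4 4.5] w 0.0106 t 51.775
[ 1.194918   -0.00915358  1.60770622]
time_s: 52.4
eef_pos: [0.5943, -0.073, 0.0978]
eef_rot: [-0.264, 0.264, -0.656, 0.656]
force: [-0.2, 0.2, -1.2]
width: 0.0856
time_s: 53.28
eef_pos: [0.5955, -0.0732, 0.2603]
eef_rot: [-0.265, 0.262, -0.655, 0.657]
force: [0.0, 0.2, -0.2]
width: 0.0858
time_s: 54.4
eef_pos: [0.4653, 0.1764, 0.2672]
eef_rot: [-0.263, 0.264, -0.656, 0.656]
force: [-0.1, 0.7, 0.5]
width: 0.0851
top knob 100 (593.4, -71.5) (39, 12) az 48.4 standxy -0.0013 0.1863
top block 108 (469.2, -209.8) (35, 14) az 49.6 standxy -0.0008 0.0005
side knob 83 (594.6, -73.3) (44, 12) az 48.0 standxy 0.0008 0.1858
side block 136 (469.9, -211.3) (37, 15) az 48.0 standxy 0.0006 -0.0002
((0.758166748046875, 0.06787944793701171), (98.81438446044922, 89.10330963134766), 88.46188354492188, (256, 110, 42, 37))
top 208 [0.5497 0.3185 0.0341] 0.0021
top 49 [0.4724 0.2431 0.0337] 0.003
side 169 [0.541  0.3171 0.0354] 0.0032
side 197 [0.4856 0.2553 0.0353] 0.0032
54.65 [-0.14759388  0.04637325 -0.2756511 ] [0.46559765 0.17656816 0.26758775]
```

View pics/side10.png

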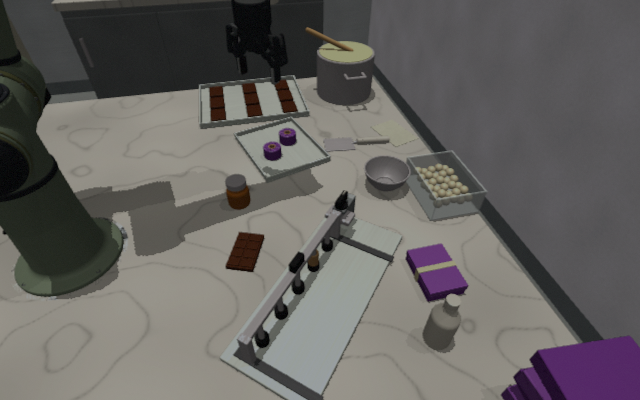

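View pics/top10.png

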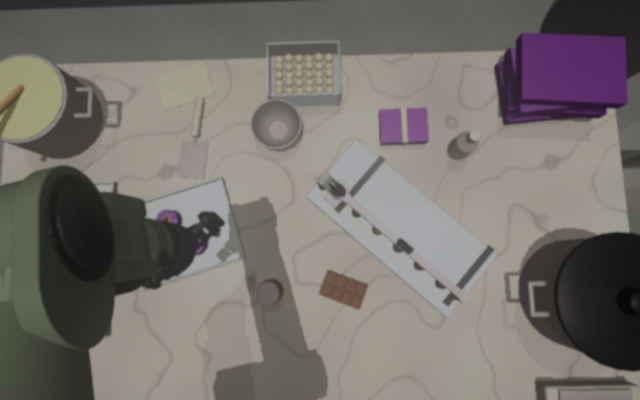

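The knob lines up with the stand (48°), so it is locked. The keeper is home, both rolls are flat in the tray ((287,136) and (272,151), tops at about 35 mm), and the core is on its spindle. I hand in.

```bash
python3 -c "
from bench import r
print(r.sign_off())"
```

```text
the job is handed in; nothing more can be done
None
```

The ribbon stand is cleared and locked again, and I handed the job in at about 55 s; the hand-in gives no verdict.

**What I did:** I turned the knob free to about 1.45 rad and slid the keeper back 110 mm. Only two wound rolls were on the stand. I moved both to the tray floor, about 84 mm apart, left the core on its spindle, brought the keeper home against its stop and turned the knob back to locked.

**Last checks:**
- **Knob:** its wing lies within about 1° of the stand's row, so it is locked.
- **Keeper:** within 1 mm of home.
- **Rolls:** tops at 34–35 mm, where 36 mm is expected for a roll lying flat on the tray floor.
- **Core:** still on its spindle in the side view.
- **Other items:** nothing else on the counter looks moved compared with the first pictures. I judged this by eye.
- **Gripper:** clear of everything.

**Failed check:** the final top-view tray measurement did not work, because the arm hid the tray and it picked up the bowl instead. In the side view the tray is where it was before.

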